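Light up the rough amethyst with the docked torch

TASK

Check the rough amethyst for cracks before it is tumbled: while the torch still stands in its dock, switch it on by turning its tail cap clockwise to the stop, then draw it straight up out of the dock. Turn it to a slant of about 45 degrees and keep it held up, shining at the middle of the amethyst with the lens about 10 cm from the stone's centre. Finish while still holding it there, still and still switched on, touching nothing with the torch, and leave the stone and everything else where they are.

Things in the scene. Friction and masses are not known exactly. Their poses are not given: they have to be found in the camera images.
- torch: slim dark metal torch, 153 mm long, about 180 g, standing lens down in the dock. Lengths from the lens: hexagonal head 38 mm across flats to 36 mm, widening neck to 48 mm, round tube 27 mm across to 122 mm, tail cap from 124 to 153 mm. Cap and tube only turn on one another and never come apart. Origin: middle of the lens; z along the torch to its tail
- cap_center (a point): centre of the torch's tail cap, on the torch's axis, about 152 mm above the shelf in the dock. The cap is a round knurled cylinder 31 mm across and 29 mm long, the topmost part of the docked torch; z points out of the tail. Gripped here from above, the torch can be switched on, drawn and aimed without regrasping
- lens (a point): middle of the torch's lens, the flat end of the hexagonal head, 138.5 mm from the cap's centre. Its z axis runs from the lens along the torch to the tail; the light shines along -z
- tail_cap (a joint): turn of the tail cap on the torch's tube, rad: grows clockwise seen from the tail (from above in the dock). 0 is off, the stop at 1.2 fully on; starts at 0 to 0.3. The thread drags with about 0.06 N m and stays where left; the socket lets the torch's body turn some 7 degrees (0.13 rad), then keeps it from turning along
- dock: grey plastic dock screwed to the shelf: plinth 96 x 84 mm, 14 mm high, on it a six-sided socket 53 mm across, open at the top, rim 54 mm and floor 14 mm above the shelf, 40.6 mm across flats inside (1.3 mm of play round the torch's head). The torch is drawn straight up out of it. Origin: centre of the plinth's underside; z up
- stone_center (a point): centre of the chunk of raw amethyst, 33 mm above the shelf on which it lies: a jagged lump about 75 mm across and 70 mm tall with pointed six-sided crystals, 350 g
- scoop: aluminium scoop lying flat, 190 mm long, trough 62 mm wide and about 32 mm high, mouth to its +x. Origin: on the shelf under the back end of the trough. To be left alone
- mortar: white ceramic mortar, 110 mm across and 60 mm tall, with its pestle leaning in it up to about 100 mm. Origin: centre of its underside. To be left alone
- nodule: smooth round brown-grey stone, 56 mm across and 43 mm tall; not the amethyst. Origin: centre of its underside. To be left alone
- grit_tub: larger lidded tub, 80 mm across, 85 mm tall. Origin: centre of its underside. To be left alone
- polish_tub: smaller lidded tub, 66 mm across, 70 mm tall. Origin: centre of its underside. To be left alone
- sieve: round open steel sieve, 200 mm across, 50 mm tall. Origin: centre of its underside. To be left alone
There are look-alikes about, which are no part of the job. What is shaped like the part that bears stone_center but yellow is not meant.

How it is judged:
On the way, in this order (a step that is already met when the one before it is completed fails the run):
1. the tail cap is turned on (past 1.0 rad) while the torch stands in its dock (value of joint tail_cap above 1 rad and z of lens in the frame of dock below 0.024 m and horizontal distance between lens and dock below 0.01 m), for 0.1 s.
2. the torch is drawn clear of the dock, in the fingers (height (world z) of lens above 0.065 m and contact force between torch and dock below 0.1 N and contact force between the fingers and torch above 1 N), for 0.1 s.
At the end, for the whole second after the job is handed in: Held in the fingers, at rest, touching nothing else, lens over 60 mm up; axis 30-60 deg from vertical, lens lower; stone centre within 22 mm each way of the beam line and 65-150 mm ahead of the lens; cap above 1.0 rad; amethyst moved under 15 mm, other things under 20 mm (value of joint tail_cap above 1 rad and x of stone_center in the frame of lens between -0.022 and 0.022 m and y of stone_center in the frame of lens between -0.022 and 0.022 m and z of stone_center in the frame of lens between -0.15 and -0.065 m and angle between lens's own z axis and vertical between 0.52 and 1.05 rad and height (world z) of lens above 0.06 m and contact force between the fingers and torch above 1 N and contact force between torch and dock below 0.1 N and contact force between torch and amethyst below 0.1 N and contact force between torch and table below 0.1 N and contact force between torch and scoop below 0.1 N and contact force between torch and mortar below 0.1 N and contact force between torch and nodule below 0.1 N and contact force between torch and grit_tub below 0.1 N and contact force between torch and polish_tub below 0.1 N and contact force between torch and sieve below 0.1 N and linear speed of torch below 0.03 m/s and distance of stone_center from where it was at the start of the episode below 0.015 m and distance of each of scoop, mortar, nodule, grit_tub, polish_tub, sieve from where it was at the start of the episode below 0.02 m); the arm keeps its last pose, push and grip.
It fails at once if the amethyst is shifted by more than 15 mm (distance of stone_center from where it was at the start of the episode above 0.015 m).
It fails at once if another thing on the shelf is shifted by more than 20 mm (distance of any of scoop, mortar, nodule, grit_tub, polish_tub, sieve from where it was at the start of the episode above 0.02 m).
It also fails if it takes over 38 s, if anything falls off the work surface, if the arm or the gripper's body presses on something with over 40 N, if the wrist force passes 120 N, or if a joint passes its speed limit or range.

ROBOT

A 7-joint arm with a two-finger parallel gripper is mounted at the origin on the work surface. World frame = base frame: x ahead of the robot, y to its left, z up, the work surface at z = 0. Lengths are in m, angles in rad, forces in N, time in s.
With the tool pointing down it reaches from about 0.4 to 0.875 m from the base axis. Payload 19.3 kg.
Tool frame: the origin (TCP) lies on the centre line of the jaws, within the pads' length; the fingertips stand 8 mm ahead of it and the grasp point (between the pads) lies 11 mm behind it; z points along the fingers, y is the line along which they close (so a half turn about z gives the same grasp; the last joint's range is limited). The gripper opens to 85 mm and grips with 20 to 120 N. Pads are 22 mm wide; open, the fingers measure 114 mm over their backs; the gripper's body (76 mm by 85 mm) begins 54 mm behind the grasp point. The pads swing forward as they close: fully open they stand 13 mm farther back than shut.
Start: joints at [1.255, 0.521, -0.036, 1.599, 0.021, 1.021, -0.113], TCP at [0.152, -0.606, 0.239] pointing down, gripper open.
Joint ranges: [-2.91, 2.91], [-0.3, 2.13], [-1.5, 1.42], [0.17, 2.43], [-1.26, 4.41], [0.16, 1.93], [-2.52, 2.52]. Speed limits (rad/s): [1.89, 1.89, 2.39, 2.39, 3.01, 3.01, 3.01].

INTERFACE

Orientations are given as a unit quaternion [w, x, y, z].
In Python, from cell import env gives the robot as it stands. The module is installed in compiled form; this text tells all that it offers. Calls block until the motion is done:
- env.movep(position, orientation): joint-space move of the TCP to a pose.
- env.move_straight(position, orientation=None, v=0.15, max_force=None): straight line of the TCP; orientation=None keeps the orientation; v is the mean speed in m/s. With max_force (N) it stops when the force on the tool has changed by that much, and returns True; else False.
- env.move_j(angles): joint-space move.
- env.ungrasp() and env.close_gripper(strength=None): open the fingers fully, or close them until they stop; strength is the grip in N (None keeps the last).
- env.sleep(seconds).
- env.solve_ik(position, orientation): joint angles nearest the present ones, or None.
- env.camera(name): name is "scene" or "top" or "wrist"; returns the picture (480x640x3 uint8, red, green, blue); there is no depth.
- env.camera_params(name): a dict with "fx", "fy", "cx", "cy" (pixels), "k1" (the pictures are not rectified: a ray, as slopes to the right and down, at radius r is drawn at 1 + k1 r^2 times it, then the intrinsics apply), "xyz" and "rotation" of the camera in the world. Camera axes: x right, y down, z forward; pixel columns grow to the right and rows downward; lengths in m; the calibration is good to about 2 mm. A picture is of the moment at which its call begins: read the wrist's pose just before it. camera_params takes no time and is no camera call; for the wrist camera it gives the pose at the moment of the call.
A pose or a line that the arm cannot do raises env.PlanningError and nothing moves.
- env.close_job(): hands the job in; it is judged then, once.
Readings, each from a call of its own:
- env.get_clock(): time.
- env.get_qpos(): joint angles.
- env.get_joint_vel(): joint speeds.
- env.get_effort(): joint torques, N m.
- env.get_ee_pos(): TCP position.
- env.get_tcp_rot(): TCP orientation.
- env.get_ft_force(): force on the tool from outside, world axes, zero at the start.
- env.get_ft_torque(): the same for the moment, N m.
- env.get_gripper_width(): finger opening in m.
- env.get_grasp_force(): force on a finger pad.
Only numpy, scipy, OpenCV 4.12 (cv2) and the standard library are available. Lean on these libraries where they do the work, as an engineer would, in place of code of your own. Each camera call takes 0.05 s, during which the arm holds its last target. There are 200 camera calls.

## Working session

There is one attempt and no reset: what is moved stays moved. The work goes in short steps, each a Python script; the robot and the scene stay as the last script left them, time stands still between calls to the robot, and variables do not carry over. Pictures are saved under pics/ and viewed, at most 10 in all, crops included, and the job is handed in when it is done.

```bash
ls; mkdir -p pics; python3 - <<'E'
from cell import env
import cv2
for n in ("scene","top"):
    cv2.imwrite(f"pics/{n}0.png",env.camera(n)[:,:,::-1]); p=env.camera_params(n); print(n,p)
print(env.get_clock(),env.get_tcp_rot(),env.get_ee_pos())
E
```

```text
pics
scene {'fx': 493.6032234819221, 'fy': 493.6032234819221, 'cx': 324.7493551900602, 'cy': 246.60907067248675, 'k1': -0.006368517002915362, 'xyz': array([1.01744884, 0.45958654, 1.04137713]), 'rotation': array([-0.13168641,  0.3997207 ,  0.85779105, -0.29508737])}
top {'fx': 433.5149229066294, 'fy': 433.5149229066294, 'cx': 321.0978777968432, 'cy': 245.7652999447085, 'k1': -0.05892953024639657, 'xyz': array([0.41067644, 0.00264468, 1.11303646]), 'rotation': array([-0.03262345,  0.7088452 , -0.70371686,  0.03545098])}
0.1 [-5.19228978e-04  9.92458623e-01  1.22578956e-01 -1.11594175e-04] [ 0.15195014 -0.60593267  0.23877082]
```

View pics/scene0.png

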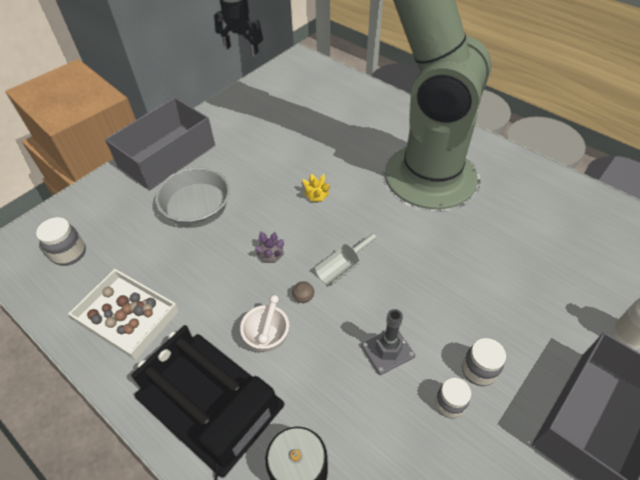

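View pics/top0.png

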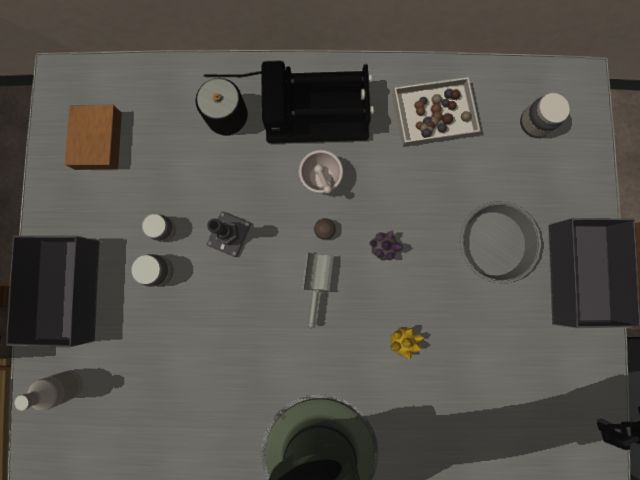

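Scene view: docked torch cap at about (394,316), amethyst (269,247). Top view: cap about (215,225), amethyst (386,245), with the yellow look-alike at (406,342). I'll measure these by rays and look at enlarged crops.

```bash
cat > h.py <<'E'
from cell import env
import numpy as np, cv2
from scipy.spatial.transform import Rotation as R
def rot(q): return R.from_quat(np.roll(q,-1))
def quat(r): return np.roll(r.as_quat(),1)
def ray(p,uv):
    K=np.array([[p['fx'],0,p['cx']],[0,p['fy'],p['cy']],[0,0,1]])
    n=cv2.undistortPoints(np.array([[uv]],float),K,np.array([p['k1'],0,0,0,0.]))[0,0]
    return np.array(p['xyz']),rot(p['rotation']).apply([*n,1.])
def plane(p,uv,z):
    o,d=ray(p,uv); return o+d*(z-o[2])/d[2]
def tri(rays):
    A=0;b=0
    for o,d in rays:
        d=d/np.linalg.norm(d);M=np.eye(3)-np.outer(d,d);A=A+M;b=b+M@o
    x=np.linalg.solve(A,b)
    return x,[np.linalg.norm(np.cross(x-o,d/np.linalg.norm(d))) for o,d in rays]
def blob(m,near,r):
    ys,xs=np.nonzero(m);k=np.hypot(xs-near[0],ys-near[1])<r
    xs,ys=xs[k],ys[k]
    return np.array([(xs.min()+xs.max())/2,(ys.min()+ys.max())/2]),np.array([xs.mean(),ys.mean()]),(xs.min(),xs.max(),ys.min(),ys.max()),len(xs)
def purple(im):
    h=cv2.cvtColor(im,cv2.COLOR_RGB2HSV); return (h[...,0]>125)&(h[...,0]<165)&(h[...,1]>50)
E
python3 - <<'E'
from h import *
rs=[]
for n,c in (("scene",(269,247)),("top",(386,245))):
    im=cv2.imread(f"pics/{n}0.png")[:,:,::-1]; p=env.camera_params(n)
    bb,me,ex,k=blob(purple(im),c,32); print(n,bb,me,ex,k,plane(p,bb,.033),plane(p,me,.033)); rs.append(ray(p,bb))
print(tri(rs))
p=env.camera_params("scene");q=env.camera_params("top")
print("cap",tri([ray(p,(394,316)),ray(q,(215,225))]), plane(p,(394,311),.167),plane(q,(215,225),.167))
a=cv2.imread("pics/scene0.png")[295:375,355:425];b=cv2.imread("pics/top0.png")[200:260,200:260]
cv2.imwrite("pics/c.png",np.hstack([cv2.resize(a,(420,480),interpolation=2),cv2.resize(b,(380,480),interpolation=2)]))
E
```

```text
scene [269.5 244. ] [268.99043062 242.50239234] (np.int64(257), np.int64(282), np.int64(233), np.int64(255)) 209 [ 0.51410024 -0.16725491  0.033     ] [ 0.5113903  -0.17173124  0.033     ]
top [386.  244.5] [386.27536232 245.2826087 ] (np.int64(370), np.int64(402), np.int64(231), np.int64(258)) 276 [ 0.51943745 -0.1641007   0.033     ] [ 0.51746985 -0.16477905  0.033     ]
(array([ 0.51837347, -0.16252812,  0.04115986]), [np.float64(0.00038913719728075907), np.float64(0.00038913719728060793)])
cap (array([0.54780682, 0.23586282, 0.15797547]), [np.float64(0.00018599257062038222), np.float64(0.00018599257062038499)]) [0.54324767 0.23128732 0.167     ] [0.54640531 0.23381146 0.167     ]
```

View pics/c.png

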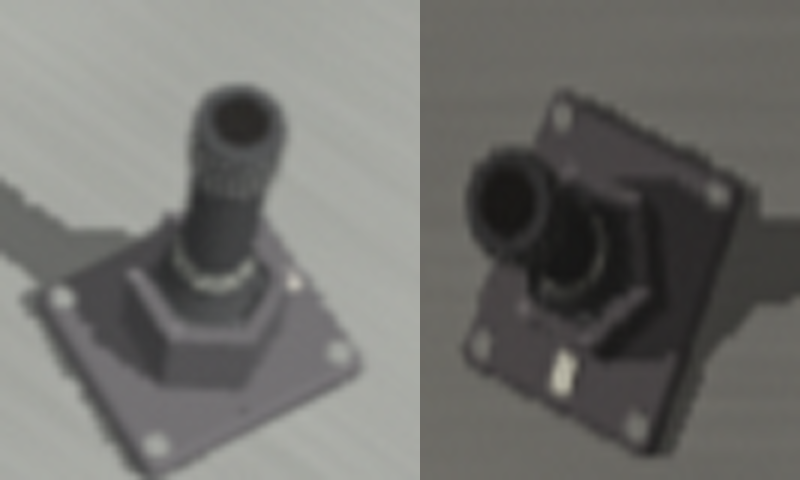

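Crop: cap rim centre at scene ≈ (395,315) and top ≈ (214.5,225.4), which puts the cap at about (0.547, 0.235) at the expected height. Next I check reach for the grasp, the turn and the aim.

```bash
python3 - <<'E'
from h import *
p=env.camera_params("scene");q=env.camera_params("top")
print(tri([ray(p,(395,315)),ray(q,(214.5,225.4))]),plane(p,(395,315),.167),plane(q,(214.5,225.4),.167))
D=R.from_euler('x',180,degrees=True)
for y in range(-180,180,30):
    s=env.solve_ik([.546,.234,.26],quat(R.from_euler('z',y,degrees=True)*D))
    print(y,None if s is None else np.round(s,2))
S=np.array([.518,-.163,.033])
for az in range(0,360,30):
    a=np.deg2rad(az);u=np.array([np.cos(a),np.sin(a),1])/2**.5;u/=np.linalg.norm(u)
    z=-u;ok=[]
    for ro in range(0,360,60):
        x0=np.cross([0,0,1],z);x0/=np.linalg.norm(x0)
        r=R.from_matrix(np.c_[x0,np.cross(z,x0),z])*R.from_euler('z',ro,degrees=True)
        s=env.solve_ik(S+u*(.1+.1385-.011),quat(r))
        if s is not None: ok.append((ro,np.round(s,2).tolist()))
    print(az,len(ok),ok[:2])
E
```

```text
(array([0.54631186, 0.2365359 , 0.16078552]), [np.float64(0.0001406238190436011), np.float64(0.00014062381904361474)]) [0.54954611 0.23821777 0.167     ] [0.54550673 0.23489384 0.167     ]
-180 [ 0.27  0.77 -1.29  1.62  0.76  1.34  0.44]
-150 [ 0.18  0.65 -1.07  1.63  0.6   1.23  1.08]
-120 [ 0.27  0.76 -1.27  1.62  0.74  1.33  1.5 ]
-90 [ 0.27  0.76 -1.27  1.62  0.74  1.33  2.02]
-60 [-1.21  0.79  1.23  1.7  -0.79  1.24 -2.41]
-30 [-0.91  0.51  0.59  1.68 -0.32  1.04 -2.3 ]
0 [ 0.07  0.58 -0.87  1.63  0.47  1.16 -2.48]
30 [ 0.09  0.58 -0.89  1.63  0.49  1.17 -1.97]
60 [ 0.22  0.69 -1.15  1.62  0.66  1.26 -1.58]
90 [ 0.23  0.71 -1.19  1.62  0.68  1.28 -1.08]
120 [ 0.25  0.74 -1.24  1.62  0.72  1.31 -0.58]
150 [ 0.27  0.76 -1.28  1.62  0.75  1.33 -0.08]
0 0 []
30 6 [(0, [-0.29, 1.11, 0.49, 0.92, -0.01, 1.85, -2.51]), (60, [-0.09, 1.06, -0.04, 0.9, 0.33, 1.91, 2.49])]
60 6 [(0, [-0.63, 0.92, 0.57, 1.4, 0.15, 1.43, -2.29]), (60, [0.14, 0.98, -0.87, 1.35, 0.94, 1.92, 2.32])]
90 6 [(0, [-0.92, 0.71, 0.59, 1.9, 0.41, 1.0, -2.24]), (60, [0.19, 0.86, -1.07, 1.84, 1.12, 1.78, 2.36])]
120 6 [(0, [-1.12, 0.48, 0.6, 2.38, 0.98, 0.64, -2.5]), (60, [0.31, 0.72, -1.27, 2.32, 1.29, 1.59, 2.43])]
150 0 []
180 0 []
210 6 [(0, [1.67, 0.58, -0.93, 2.25, -0.75, 0.48, 2.06]), (60, [1.53, 0.51, -0.73, 2.25, -0.94, 0.56, 1.19])]
240 6 [(0, [1.49, 0.82, -0.91, 1.76, -0.18, 0.98, 1.87]), (60, [1.35, 0.74, -0.68, 1.77, -0.38, 1.01, 1.01])]
270 6 [(0, [1.2, 1.04, -0.94, 1.27, 0.08, 1.49, 1.98]), (60, [1.09, 0.96, -0.69, 1.27, -0.11, 1.48, 1.08])]
300 5 [(0, [0.76, 1.15, -0.66, 0.8, 0.07, 1.92, 2.36]), (60, [0.78, 1.16, -0.71, 0.8, 0.11, 1.92, 1.29])]
330 0 []
```

```bash
python3 - <<'E'
from h import *
q=np.array(env.get_qpos()); q[0]=-.473; q[6]=.7
t=env.get_clock(); env.move_j(q); print(env.get_clock()-t,env.get_ee_pos())
z=rot(env.get_tcp_rot()).as_euler('ZYX',degrees=True); print(z)
D=R.from_euler('x',180,degrees=True)
r=R.from_euler('z',z[0],degrees=True)*D
env.movep([.546,.235,.245],quat(r)); print(env.get_clock(),env.get_ee_pos(),np.round(env.get_qpos(),3))
p=env.camera_params("wrist"); im=env.camera("wrist"); print(p)
cv2.imwrite("pics/w1.png",im[:,:,::-1])
K=np.array([[p['fx'],0,p['cx']],[0,p['fy'],p['cy']],[0,0,1]])
Rm=rot(p['rotation']).inv()
print(cv2.projectPoints(np.array([[.546,.235,.167]]),Rm.as_rotvec(),-Rm.apply(p['xyz']),K,np.array([p['k1'],0,0,0]))[0])
E
```

```text
3.3167 [0.57503791 0.24404276 0.23877316]
[ 1.59570570e+02 -3.07229581e-02 -1.79941953e+02]
3.6667 [0.54558467 0.23432671 0.24565009] [-0.478  0.465 -0.039  1.679  0.021  0.998  0.689]
{'fx': 333.1324542886561, 'fy': 333.1324542886561, 'cx': 319.78112719675414, 'cy': 243.14972235200696, 'k1': -0.04312865489253975, 'xyz': array([0.46589593, 0.26318847, 0.38010703]), 'rotation': array([0.13712925, 0.81025299, 0.56189726, 0.09464209])}
[[[322.46279379 257.9270999 ]]]
```

View pics/w1.png

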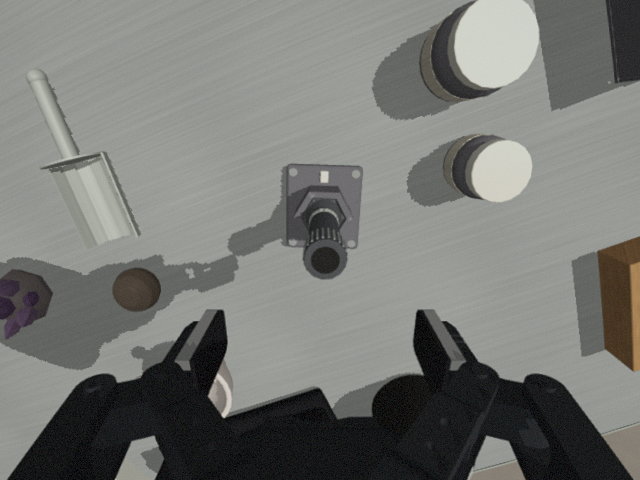

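Wrist view: cap rim circle centred at about (325,258), the plinth's centre about (325,206), and clear space around it. I refine, descend and grip.

```bash
python3 - <<'E'
from h import *
D=R.from_euler('x',180,degrees=True)
r=R.from_euler('z',159.57,degrees=True)*D; 
p=env.camera_params("wrist")
im=cv2.cvtColor(cv2.imread("pics/w1.png"),cv2.COLOR_BGR2GRAY)
c=cv2.HoughCircles(im[225:290,290:360],cv2.HOUGH_GRADIENT,1,60,param1=80,param2=12,minRadius=17,maxRadius=27)
print(c); uv=(325,258)
if c is not None and abs(c[0,0,0]+290-325)<4 and abs(c[0,0,1]+225-258)<4: uv=c[0,0,:2]+[290,225]
a=plane(p,uv,.167); b=plane(p,(325.5,206),.014); print(a,b)
t=(a[:2]+[.546,.2355])/2; t=.7*a[:2]+.3*np.array([.546,.2355]); print(t)
env.movep([*t,.20],quat(r))
print(env.move_straight([*t,.140],v=.06,max_force=8),env.get_ee_pos(),env.get_ft_force(),env.get_clock())
env.close_gripper(strength=35)
print(env.get_gripper_width(),env.get_grasp_force(),env.get_ft_force(),env.get_ft_torque(),env.get_clock(),env.get_qpos())
E
```

```text
[[[35.5 28.5 25.2]]]
[0.54723428 0.2369652  0.167     ] [0.54667943 0.24009093 0.014     ]
[0.54686399 0.23652564]
False [0.54705926 0.23657103 0.14035405] [ 0.51899008 -0.14568653 -0.56007973] 5.1667
0.030101926638242793 34.53240931034088 [-0.45310356 -0.1738571   3.7088088 ] [0.10897945 0.00020534 0.02822785] 5.7083 [-0.47878001  0.59460502 -0.04151042  1.76451071  0.03290349  0.78262425
  0.67773159]
```

Gripped: opening 30 mm matches the cap and the side forces are small. Now I turn it clockwise in steps and watch the moment for the stop.

```bash
python3 - <<'E'
from h import *
q=np.array(env.get_qpos());q0=q[6];T0=env.get_ft_torque()[2]
for d in [.4,.7,.95,1.05,1.15,1.2,1.25,1.3,1.35,1.4,1.44]:
    q[6]=q0-d; env.move_j(q)
    T=env.get_ft_torque()[2]-T0; f=env.get_ft_force()
    print(d,round(q0-env.get_qpos()[6],3),round(T,3),np.round(f,1),round(env.get_clock(),2))
    if abs(T)>.35: break
y=rot(env.get_tcp_rot()).as_euler('ZYX',degrees=True);print(y,env.get_ee_pos(),env.get_gripper_width())
E
```

```text
0.4 0.396 -0.111 [0.5 0.6 1.1] 6.19
0.7 0.694 -0.033 [0.2 1.4 2.1] 6.59
0.95 0.943 -0.03 [0.9 1.  2.1] 6.95
1.05 1.043 -0.073 [1.5 0.  2.4] 7.2
1.15 1.144 -0.064 [1.3 0.4 3.2] 7.45
1.2 1.195 0.017 [1.7 1.5 3.6] 7.7
1.25 1.246 0.45 [3.  3.6 1.4] 7.95
[ 8.81775911e+01 -3.50057512e-02  1.79946079e+02] [0.54720572 0.23688915 0.14032426] 0.030383526936688006
```

Stop felt (0.45 N m after 1.25 rad). I ease the twist, firm up the grip, draw it straight up and compute the aim poses.

```bash
python3 - <<'E'
from h import *
q=np.array(env.get_qpos());q[6]+=.03;env.move_j(q)
env.close_gripper(strength=70)
P=np.array(env.get_ee_pos());print(env.get_ft_torque()[2],env.get_ft_force())
print(env.move_straight(P+[0,0,.05],v=.08,max_force=25),env.get_ft_force())
print(env.move_straight(P+[0,0,.16],v=.12,max_force=25),env.get_ft_force(),env.get_ee_pos(),env.get_clock(),env.get_gripper_width())
cv2.imwrite("pics/s2.png",env.camera("scene")[150:390,200:520,::-1].repeat(2,0).repeat(2,1))
q=np.array(env.get_qpos());S=np.array([.518,-.164,.033]);out=[]
for az in list(range(30,130,15))+list(range(225,301,15)):
    a=np.deg2rad(az);u=np.array([np.cos(a),np.sin(a),1])/2**.5;z=-u
    for ro in (0,180,90,270):
        x0=np.cross([0,0,1],z);x0/=np.linalg.norm(x0)
        r=R.from_matrix(np.c_[x0,np.cross(z,x0),z])*R.from_euler('z',ro,degrees=True)
        s=env.solve_ik(S+u*.2275,quat(r))
        if s is not None: out.append((np.abs(s-q).max(),az,ro,np.round(s,2).tolist()))
out.sort(key=lambda o:o[0])
for o in out[:8]: print(o)
E
```

```text
0.09674877041922961 [1.34044631 2.00539508 4.64739366]
False [-0.27155262 -0.54264246 -2.20174557]
False [ 0.21410348 -0.53281755 -1.84962893] [0.54693594 0.23683318 0.29960938] 10.2583 0.029501546629218996
(np.float64(0.4394350793315084), 60, 270, [-0.46, 0.86, 0.25, 1.39, 0.35, 1.49, -0.89])
(np.float64(0.4639972469604525), 75, 270, [-0.56, 0.74, 0.23, 1.64, 0.48, 1.31, -0.87])
(np.float64(0.5601402504345936), 45, 270, [-0.35, 0.97, 0.29, 1.15, 0.23, 1.68, -0.94])
(np.float64(0.6139209246400793), 90, 270, [-0.66, 0.63, 0.21, 1.88, 0.63, 1.14, -0.88])
(np.float64(0.741444061874138), 30, 270, [-0.23, 1.09, 0.33, 0.91, 0.1, 1.86, -1.02])
(np.float64(0.8058148553127613), 105, 270, [-0.74, 0.51, 0.19, 2.13, 0.82, 0.97, -0.94])
(np.float64(0.9497669519815909), 30, 180, [-0.12, 1.06, 0.03, 0.9, 0.29, 1.9, 0.43])
(np.float64(1.0142193366014707), 285, 180, [0.53, 1.01, 0.25, 1.06, -0.61, 1.79, -0.48])
```

View pics/s2.png

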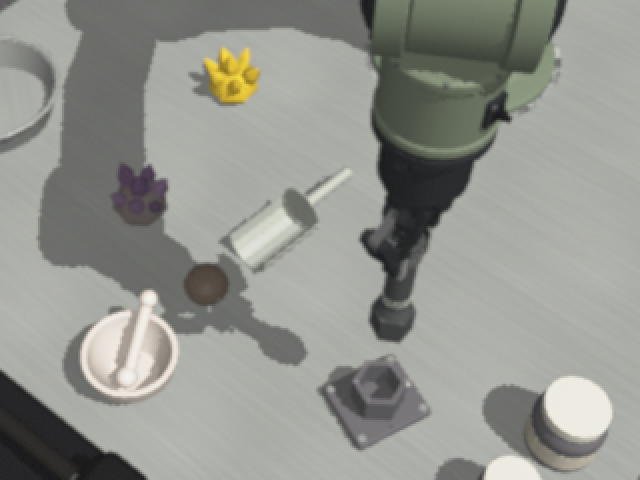

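The torch hangs clear of the dock and straight in the fingers, and the rest is undisturbed. I aim from azimuth 90°, stand-off first and then in.

```bash
python3 - <<'E'
from h import *
S=np.array([.518,-.164,.033]);u=np.array([0,1,1])/2**.5;z=-u
x0=np.cross([0,0,1],z);x0/=np.linalg.norm(x0)
r=R.from_matrix(np.c_[x0,np.cross(z,x0),z])*R.from_euler('z',270,degrees=True)
env.movep(S+u*.2275+[0,.04,.09],quat(r));print(env.get_clock(),env.get_ee_pos())
print(env.move_straight(S+u*.2275,v=.08,max_force=10),env.get_clock(),env.get_ee_pos(),env.get_ft_force(),env.get_grasp_force())
env.sleep(.5)
for n,(a,b,c,d) in (("scene",(150,390,200,520)),("top",(180,300,300,460))):
    k=2 if n=="scene" else 4
    im=env.camera(n); cv2.imwrite(f"pics/{n}3.png",im[a:b,c:d,::-1].repeat(k,0).repeat(k,1)); p=env.camera_params(n)
    K=np.array([[p['fx'],0,p['cx']],[0,p['fy'],p['cy']],[0,0,1]]);Rm=rot(p['rotation']).inv()
    pts=np.array([S,S+u*.1,S+u*.2385])
    uv=cv2.projectPoints(pts,Rm.as_rotvec(),-Rm.apply(p['xyz']),K,np.array([p['k1'],0,0,0]))[0][:,0]
    print(n,((uv-[c,a])*k).round(0).tolist())
E
```

```text
11.1083 [0.5181709  0.03778918 0.28350304]
False 12.4917 [ 0.51820564 -0.00287278  0.1941784 ] [-0.63581079 -0.24763283 -1.87523143] 71.87054872512817
scene [[139.0, 191.0], [175.0, 185.0], [234.0, 174.0]]
top [[344.0, 260.0], [242.0, 248.0], [75.0, 227.0]]
```

View pics/scene3.png

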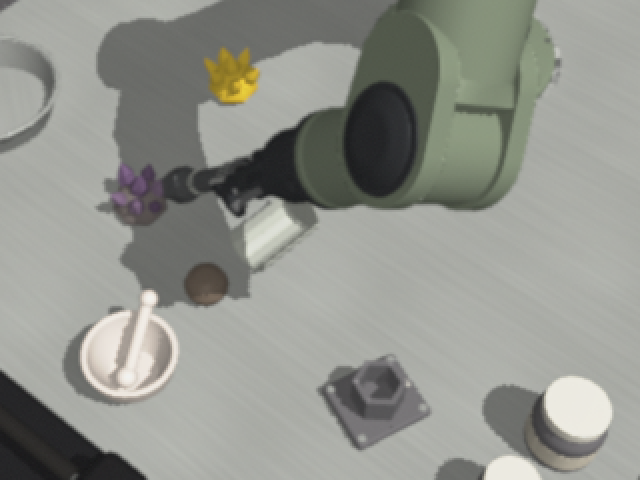

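View pics/top3.png

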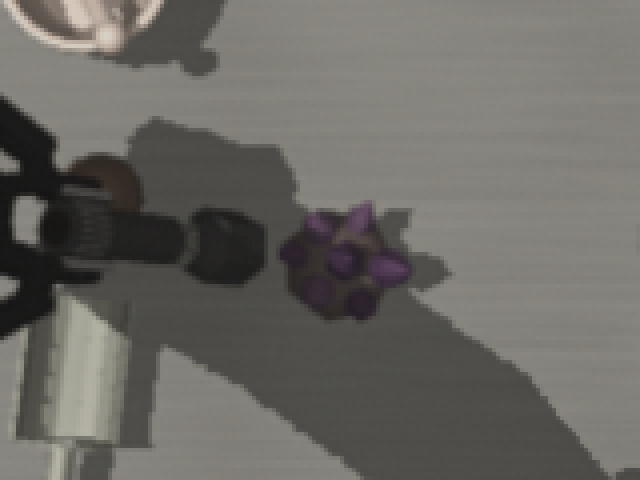

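Top view: the torch's axis runs from about (75,228) to (230,247) with the head's front edge at 265, as predicted, so it hasn't sagged. The stone's body is centred at about (340,265) against the assumed (344,260), roughly 3 mm off. The scene view agrees, and the stone and other things are in place. Handing in.

```bash
python3 - <<'E'
from h import *
env.sleep(.3);print(env.get_clock(),env.get_grasp_force(),env.get_gripper_width(),np.abs(env.get_joint_vel()).max())
print(env.close_job())
E
```

```text
13.3917 71.87021255493164 0.029605391793779936 0.0009533976187791656
the job is handed in; nothing more can be done
None
```

I switched the torch on in its dock, drew it clear and handed the job in at 13.4 s, with the torch held still at about 45°, its lens about 10 cm from the amethyst's centre; no verdict came back.

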